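Load the drying deck and start its programme

TASK

Load every wooden stick block on the bench into a nest of the drying deck, one to a nest, and push each one down until its top is flush with the deck. Then turn the controller's pointer knob, the shorter way round, to the triangular tag, and last press the long middle key firmly until you feel it stop, holding it for about half a second but not ramming it. Press neither of the two small round keys, and leave the mug, the green tub and the roll of tape alone.

Things in the scene. Friction and masses are not known exactly. Their poses are not given: they have to be found in the camera images.
- block_0_mid (a point): middle (half-way up) of a wooden stick block, a brown oblong 45 x 100 x 28 mm with a row of five small holes in its top, about 0.12 kg; x along its 45 mm side, y along its 100 mm side, z up. Three or four of these blocks are there; blocks are alike and any nest will do
- block_1_mid (a point): middle (half-way up) of a wooden stick block, a brown oblong 45 x 100 x 28 mm with a row of five small holes in its top, about 0.12 kg; x along its 45 mm side, y along its 100 mm side, z up. Three or four of these blocks are there; blocks are alike and any nest will do
- block_2_mid (a point): middle (half-way up) of a wooden stick block, a brown oblong 45 x 100 x 28 mm with a row of five small holes in its top, about 0.12 kg; x along its 45 mm side, y along its 100 mm side, z up. Three or four of these blocks are there; blocks are alike and any nest will do
- block_3_mid (a point): middle (half-way up) of a wooden stick block, a brown oblong 45 x 100 x 28 mm with a row of five small holes in its top, about 0.12 kg; x along its 45 mm side, y along its 100 mm side, z up. Three or four of these blocks are there; blocks are alike and any nest will do
- nest_0 (a point): middle of a nest's mouth, level with the deck's top (42 mm above the bench). The silvery deck (140 x 315 mm) has four recesses 105 x 50 mm, 75 mm apart, long along this point's x, with 45 mm wide, 24 mm deep finger gaps in the middle of the long sides. Inside, a seat plate 16 mm below the deck top moves down 12 mm to its stop when pushed with 10 N; friction keeps it there
- nest_1 (a point): middle of a nest's mouth, level with the deck's top (42 mm above the bench). The silvery deck (140 x 315 mm) has four recesses 105 x 50 mm, 75 mm apart, long along this point's x, with 45 mm wide, 24 mm deep finger gaps in the middle of the long sides. Inside, a seat plate 16 mm below the deck top moves down 12 mm to its stop when pushed with 10 N; friction keeps it there
- nest_2 (a point): middle of a nest's mouth, level with the deck's top (42 mm above the bench). The silvery deck (140 x 315 mm) has four recesses 105 x 50 mm, 75 mm apart, long along this point's x, with 45 mm wide, 24 mm deep finger gaps in the middle of the long sides. Inside, a seat plate 16 mm below the deck top moves down 12 mm to its stop when pushed with 10 N; friction keeps it there
- nest_3 (a point): middle of a nest's mouth, level with the deck's top (42 mm above the bench). The silvery deck (140 x 315 mm) has four recesses 105 x 50 mm, 75 mm apart, long along this point's x, with 45 mm wide, 24 mm deep finger gaps in the middle of the long sides. Inside, a seat plate 16 mm below the deck top moves down 12 mm to its stop when pushed with 10 N; friction keeps it there
- dial (a joint): angle of the pointer knob (rad), growing counter-clockwise seen from above; it turns endlessly both ways with light friction (0.05 N m), stays where it is left, and is between -0.35 and 0.35 at the start
- dial_grip (a point): middle of the knob's upright grip bar, on the grey controller box (200 x 170 mm, 60 mm high): the bar is 16 mm thick, 48 mm long with a 14 mm long, 9 mm thick nose added at the pointing end, 28 mm high (14 mm above and below this point, its top 34 mm above the box). This point lies 4 mm behind the turning axis. x points along the bar to its nose, which is the pointing end (white line on top), z up
- dial_axis (a point): point on the knob's vertical turning axis, at half height of the bar; x points where the pointer points
- dial_pointer (a point): point 48 mm from the knob's axis in the direction where the pointer points, just above the box's top: this point comes onto the middle of the tag that is pointed at
- tag_triangle_mid (a point): middle of the triangular metal tag, 16 mm, flat on the controller 48 mm from the knob's axis: the tag to be pointed at. A round, a square and a narrow bar tag lie in the other three places of the same circle; which place is whose varies. The places are 65 and 115 degrees to either side of the knob's zero
- start_key_top (a point): middle of the top face of the long middle key, 30 x 46 mm, on the near part of the controller's flat top (60 mm above the bench; the key stands 3 mm proud). It travels only 1.5 mm, pressed straight down, against a spring that reaches 5 N at the stop; it counts when pressed with more than 4 N for 0.25 s. More than 45 N is ramming
- left_key_top (a point): top of a small round key, 18 mm across, 58 mm beside the long key: not to be pressed
- right_key_top (a point): top of the other small round key, 18 mm across, 58 mm to the other side of the long key: not to be pressed
- mug: white mug 102 mm high, 80 mm wide, origin under its middle; bystander
- tub: green round tub, 71 mm wide, 32 mm high, origin under its middle; bystander
- tape: roll of tan tape lying flat, 98 mm wide, 48 mm high, origin under its middle; bystander
- start_key (a joint): how far the long key is pressed (m): 0 up, 0.0015 at its stop
Not all that is in view belongs to the job. What is shaped like the part that bears block_2_mid but pink or red is not meant. Leave any black look-alike of the part that bears block_3_mid alone.

How it is judged:
By the outcome, as a careful person would: the job done as asked, in the order asked, and still so for the second after the job is handed in, with the robot touching nothing.
Of block_0, block_1, block_2, block_3 only 3 to 4 are there at a start; the rules pass over those that are not, and their reading is None.
At some moment in a run one of block_0, block_1, block_2, block_3 may be knocked a few centimetres aside while the robot is not near it.
Once in a run the grip may slacken for a moment while it holds something.
It also fails if it takes over 208 s, if anything falls off the work surface, if the arm or the gripper's body presses on something with over 40 N, if the wrist force passes 120 N, or if a joint passes its speed limit or range.

ROBOT

A 6-joint arm with a two-finger parallel gripper is mounted at the origin on a cart in front of the work surface, level with it; the furniture and walls round the work are solid. World frame = base frame: x ahead of the robot, y to its left, z up, the work surface at z = 0. Lengths are in m, angles in rad, forces in N, time in s.
With the tool pointing down it reaches from about 0.275 to 1 m from the base axis. Payload 8.4 kg.
Tool frame: the origin (TCP) lies on the centre line of the jaws, within the pads' length; the fingertips stand 17 mm ahead of it and the grasp point (between the pads) lies 2 mm behind it (bot.tcp_to_tips is the y of the fingertips in the tool frame, in m); y points along the fingers, z is the direction in which the jaws open and shut, and the axes are right-handed (so a half turn about y gives the same grasp; the last joint's range is limited). The gripper opens to 85 mm and grips with 20 to 120 N. Pads are 22 mm wide; open, the fingers measure 114 mm over their backs; the gripper's body (76 mm by 85 mm) begins 54 mm behind the grasp point. The pads swing forward as they close: fully open they stand 13 mm farther back than shut.
Start: joints at [-1.233, 0.353, 1.633, -0, 1.155, -0.002], TCP at [0.208, -0.589, 0.213] pointing down, gripper open.
Joint ranges: [-2.63, 2.63], [-0.92, 2.1], [0.06, 2.66], [-1.3, 4.44], [0, 2.69], [-3.02, 3.02]. Speed limits (rad/s): [2.22, 2.22, 2.79, 3.14, 3.14, 3.14].

INTERFACE

Orientations are given as a unit quaternion [x, y, z, w].
In Python, from workcell import bot, hand, kinematics, get_obs, vision, hand_in gives the robot as it stands. The module is installed in compiled form; this text tells all that it offers. Calls block until the motion is done:
- bot.reach(position, orientation): joint-space move of the TCP to a pose.
- bot.servo_line(position, ori=None, velocity=0.15): straight line of the TCP; ori=None keeps the orientation; velocity is the mean speed in m/s.
- bot.goto_joints(angles): joint-space move.
- hand.move_gripper(opening, strength=None): finger opening in m; strength is the grip in N (None keeps the last); returns when the fingers have stopped.
- bot.dwell(seconds).
- kinematics.solve_ik(position, orientation): joint angles nearest the present ones, or None.
- get_obs(): the state.
- vision.read_camera(name): name is "scene" or "side" or "wrist"; returns a dict with "frame" (400x640x3 uint8, red, green, blue), "intrinsics" (3x3 intrinsics, pixels), "dist" ([k1, k2, p1, p2, k3] as OpenCV has them; the pictures are not rectified), "view" (4x4, takes a point from world to camera coordinates). Camera axes: x right, y down, z forward; pixel columns grow to the right and rows downward; lengths in m; the calibration is good to about 2 mm. A picture is of the moment at which its call begins. There is no depth.
A pose or a line that the arm cannot do raises bot.IKError and nothing moves.
- hand_in(): hands the job in, once; it reports no verdict.
The state is a dict: "time_s": time; "joint_pos": joint angles; "joint_vel": joint speeds; "joint_efforts": joint torques, N m; "position": TCP position; "orientation": TCP orientation; "wrist_force": force on the tool from outside, world axes, zero at the start; "ft_torque": the same for the moment, N m; "gripper_width": finger opening in m.
Only numpy, scipy, OpenCV 4.12 (cv2) and the standard library are available. Lean on these libraries where they do the work, as an engineer would, in place of code of your own. Each camera call takes 0.05 s, during which the arm holds its last target. There are 200 camera calls.

## Working session

There is one attempt and no reset: what is moved stays moved. The work goes in short steps, each a Python script; the robot and the scene stay as the last script left them, time stands still between calls to the robot, and variables do not carry over. Pictures are saved under pics/ and viewed, about 12 in all and at most 16, crops included, and the job is handed in when it is done.

```bash
mkdir -p pics; cat > h.py <<'E'
import numpy as np, cv2, json
from workcell import bot, hand, kinematics, get_obs, vision
from scipy.spatial.transform import Rotation as R
def snap(name, fn):
    c=vision.read_camera(name); cv2.imwrite(f'pics/{fn}.png',c['frame'][:,:,::-1])
    np.savez(f'pics/{fn}.npz',**{k:np.array(v) for k,v in c.items()}); return c
def load(fn): return dict(np.load(f'pics/{fn}.npz'))
def px2w(c,uv,z):
    """pixels -> world points on plane height z"""
    uv=np.array(uv,float).reshape(-1,1,2); p=cv2.undistortPoints(uv,c['intrinsics'],c['dist'])[:,0]
    V=c['view']; Rm=V[:3,:3]; o=-Rm.T@V[:3,3]; d=np.c_[p,np.ones(len(p))]@Rm
    return o+d*((z-o[2])/d[:,2])[:,None]
def w2px(c,P):
    P=np.array(P,float).reshape(-1,3); V=c['view']
    return cv2.projectPoints(P,cv2.Rodrigues(V[:3,:3])[0],V[:3,3],c['intrinsics'],c['dist'])[0][:,0]
def ori(a):
    """tool down (tool y = -z), jaws open along world direction a (rad)"""
    z=np.array([np.cos(a),np.sin(a),0]); y=np.array([0,0,-1.]); x=np.cross(y,z)
    return R.from_matrix(np.c_[x,y,z]).as_quat()
def crop(fn,out,x0,y0,x1,y1,s):
    im=cv2.imread(f'pics/{fn}.png')[y0:y1,x0:x1]; cv2.imwrite(f'pics/{out}.png',cv2.resize(im,None,fx=s,fy=s,interpolation=cv2.INTER_CUBIC))
E
python3 - <<'E'
from h import *
print(get_obs()); 
for n in('scene','side','wrist'):
    c=snap(n,n+'0'); V=c['view']; print(n,-V[:3,:3].T@V[:3,3],V[2,:3])
a=cv2.imread('pics/scene0.png');b=cv2.imread('pics/side0.png');cv2.imwrite('pics/both.png',cv2.resize(np.vstack([a,b]),None,fx=.75,fy=.75))
E
```

```text
{'time_s': 0.0, 'joint_pos': array([-1.23337957e+00,  3.53669666e-01,  1.63415137e+00,  1.88998849e-05,
        1.15517775e+00, -2.43146128e-03]), 'joint_vel': array([ 0.00177157, -0.00034163, -0.00121993,  0.00010435, -0.00121362,
       -0.00021397]), 'joint_efforts': array([-4.45554306e-04, -6.05262637e+01, -3.42070520e+01, -1.36908484e-04,
        9.49488545e-03, -8.31267641e-06]), 'position': array([ 0.20815968, -0.58877983,  0.21184088]), 'orientation': array([-0.11965126,  0.69741424, -0.69643183,  0.11949755]), 'wrist_force': array([-0.97129595, -0.81869053,  0.19350536]), 'ft_torque': array([-0.00290379, -0.03268705, -0.06231422]), 'gripper_width': 0.0855571928920173}
scene [0.08869778 0.88349091 1.15815202] [ 0.34330131 -0.58841469 -0.73206036]
side [0.15686413 1.36896282 0.98746464] [ 0.2532414  -0.80865121 -0.53099155]
wrist [ 0.28580539 -0.56239511  0.37339286] [-0.30054525 -0.10384808 -0.94809711]
```

View pics/scene0.png

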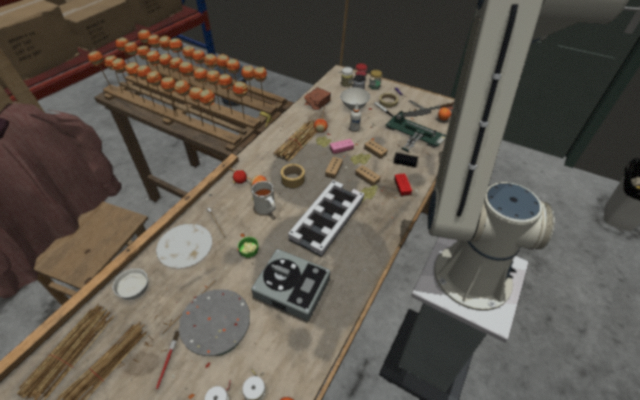

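View pics/side0.png

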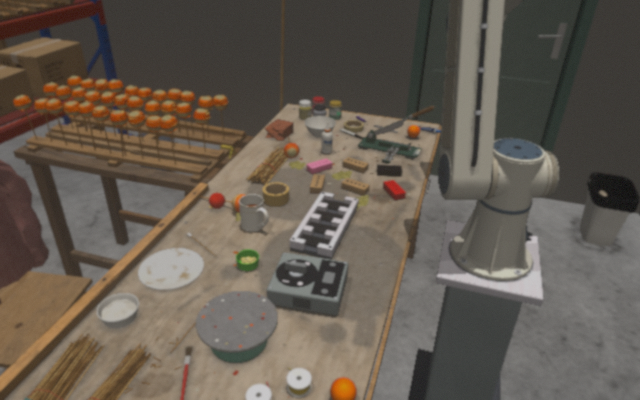

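The scene shows three brown oblongs at (334,167), (368,174) and (376,148). Look-alikes are pink (342,146), black (405,159), red (403,183) and a brick-coloured thing at (317,97). I'll check them in a close crop.

```bash
python3 - <<'E'
from h import *
crop('scene0','c1',290,75,450,195,5)
crop('scene0','c2',235,180,375,320,4)
c=load('scene0')
uv=[(334,167),(368,174),(376,148),(342,146),(405,159),(403,183),(317,97)]
print(px2w(c,uv,.02).round(3))
print(px2w(c,[(328,216)],.042).round(3),px2w(c,[(291,284)],.06).round(3))
E
```

```text
[[ 0.639 -0.212  0.02 ]
 [ 0.499 -0.246  0.02 ]
 [ 0.539 -0.413  0.02 ]
 [ 0.674 -0.349  0.02 ]
 [ 0.402 -0.41   0.02 ]
 [ 0.355 -0.27   0.02 ]
 [ 0.962 -0.623  0.02 ]]
[[0.522 0.051 0.042]] [[0.479 0.364 0.06 ]]
```

View pics/c1.png

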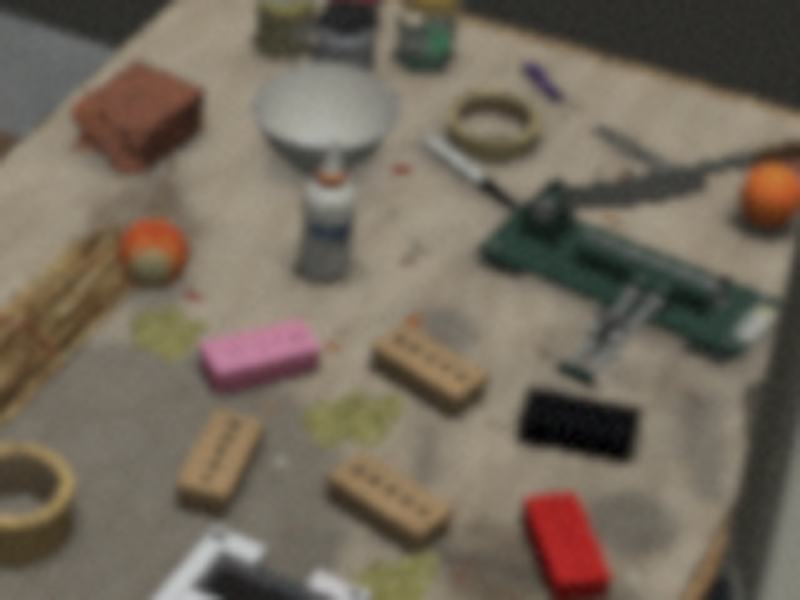

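View pics/c2.png

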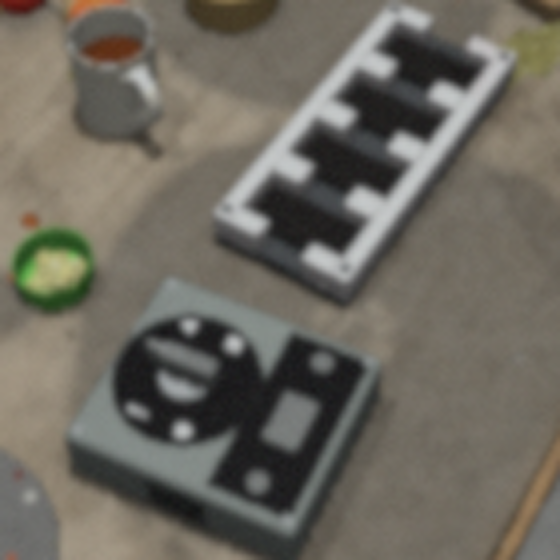

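Crop: three brown blocks with five holes, while the pink, red and black ones are decoys. The deck has four nests, seen at right. On the controller, the tags are at the knob's edge. I'll look closer with the wrist camera.

```bash
python3 - <<'E'
from h import *
o=get_obs(); M=R.from_quat(o['orientation']).as_matrix(); print('jaw',M[:,2],'x',M[:,0])
c=load('wrist0'); V=c['view']; print('cam in tool',M.T@(-V[:3,:3].T@V[:3,3]-o['position']), c['intrinsics'][0,0],c['dist'])
print(px2w(c,[(0,0),(639,0),(639,399),(0,399),(320,200)],.02).round(2))
def view(p,fn):
    a=np.arctan2(p[1],p[0])
    # same relation base angle -> jaw direction as at the start
    j0=np.arctan2(M[1,2],M[0,2])-o['joint_pos'][0]
    bot.reach(p,ori(a+j0)); snap('wrist',fn); print(fn,get_obs()['time_s'],get_obs()['joint_pos'].round(2))
view([0.42,-0.28,0.42],'w_bl')
view([0.43,0.05,0.40],'w_deck')
view([0.37,0.36,0.40],'w_ctl')
bot.dwell(.01); snap('scene','scene1')
E
```

```text
jaw [ 0.33326691 -0.94283195 -0.00104271] x [-9.42832467e-01 -3.33267067e-01 -1.96405104e-05]
cam in tool [-0.08202869 -0.16136453  0.00068904] 321.0256518438408 [-0.02616698  0.          0.          0.          0.        ]
[[ 0.26 -0.23  0.02]
 [ 0.47 -0.83  0.02]
 [ 0.02 -1.17  0.02]
 [-0.31 -0.24  0.02]
 [ 0.17 -0.6   0.02]]
w_bl 1.775 [-0.59  0.03  1.59 -0.    1.53 -0.01]
w_deck 3.075 [ 0.11 -0.1   1.75 -0.    1.49 -0.01]
w_ctl 4.325 [ 0.77  0.05  1.61 -0.    1.49 -0.01]
```

View pics/w_bl.png

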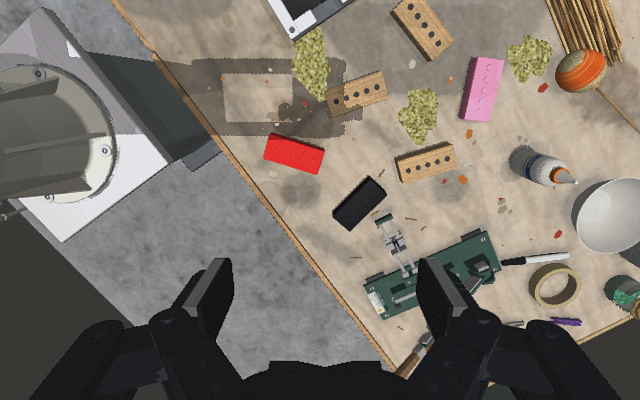

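View pics/w_deck.png

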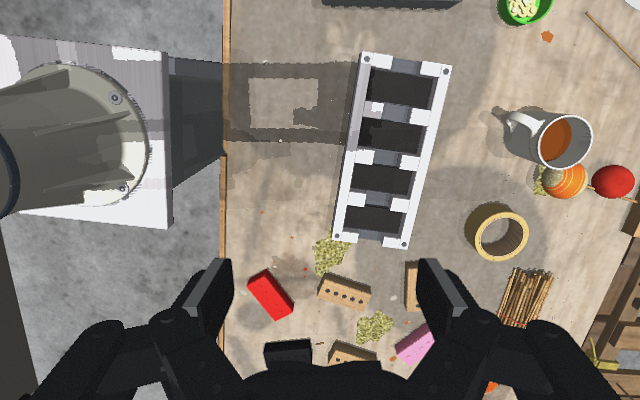

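View pics/w_ctl.png

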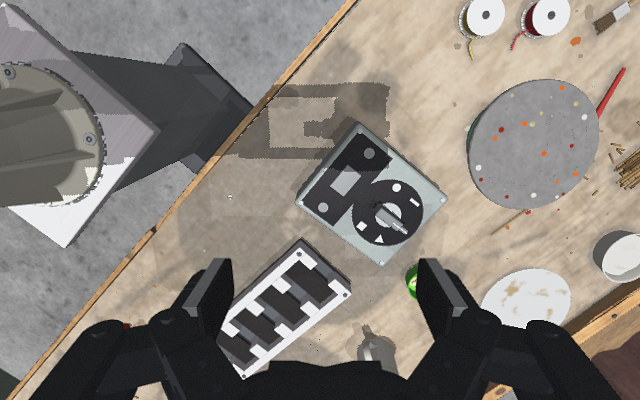

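The wrist views show the blocks in w_bl at (424,28), (357,95) and (426,163). The deck spans (361,52) to (408,248) in w_deck. In w_ctl the knob is at (388,212) with its nose toward (405,230), the triangle tag is near (379,239), and the long key is at (345,181). I'll enlarge the blocks and deck for corners.

```bash
python3 - <<'E'
from h import *
def g(fn,x0,y0,x1,y1,s):
    im=cv2.imread(f'pics/{fn}.png')[y0:y1,x0:x1]; return cv2.resize(im,None,fx=s,fy=s,interpolation=cv2.INTER_CUBIC)
a=g('w_bl',320,0,460,190,3);b=g('w_deck',325,45,465,235,3)
cv2.imwrite('pics/m1.png',np.hstack([a,b])[:, :800]);print(a.shape,b.shape)
E
```

```text
(570, 420, 3) (570, 420, 3)
```

View pics/m1.png

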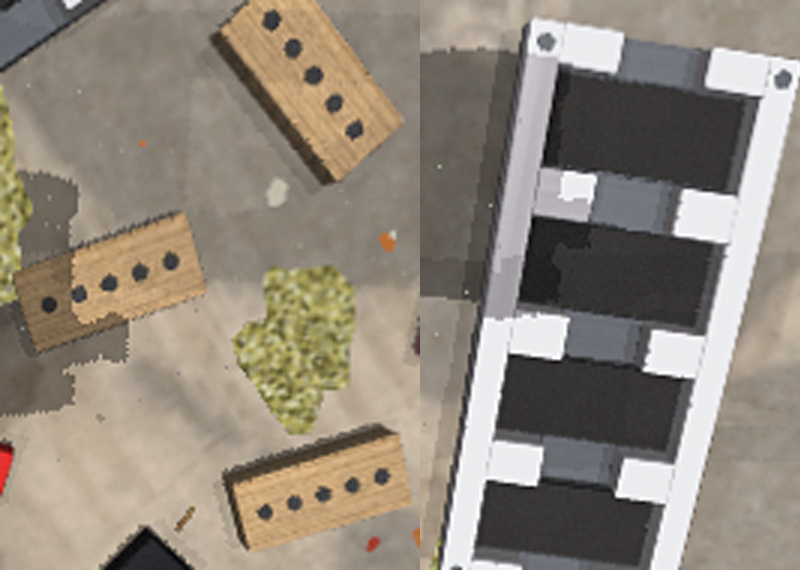

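```bash
python3 - <<'E'
from h import *
c=load('w_bl')
f=lambda p:[((x+.5)/3-.5+320,(y+.5)/3-.5) for x,y in p]
B={}
for n,p in dict(A=[(272,20),(293,48),(313,75),(334,103),(355,130)],B=[(49,305),(79,294),(110,284),(140,272),(171,261)],C=[(265,512),(294,503),(323,494),(353,485),(382,476)]).items():
    w=px2w(c,f(p),.028); d=w[4]-w[0]; m=w.mean(0); B[n]=[*m[:2],np.arctan2(d[1],d[0])]
    print(n,m.round(4),'len',np.linalg.norm(d[:2]).round(4),'ang',np.degrees(B[n][2]).round(1))
d=load('w_deck')
S=px2w(d,[(366.8,58.6),(445.9,70.9),(403.5,243.3),(337,235.5)],.042)
m=S.mean(0); print('deck',m.round(4)); 
for i in range(4): print(np.linalg.norm(S[i]-S[i-1]).round(4))
u=(S[1]-S[0])+(S[2]-S[3]); v=(S[3]-S[0])+(S[2]-S[1]); print(np.degrees([np.arctan2(u[1],u[0]),np.arctan2(v[1],v[0])]))
th=(np.arctan2(u[1],u[0])+np.arctan2(v[1],v[0])+np.pi/2)/2
ex=np.array([np.cos(th),np.sin(th),0]);ey=np.array([-ex[1],ex[0],0])
N=[m+ey*k*.075 for k in(1.5,.5,-.5,-1.5)]
print('nests',np.round(N,4),'th',np.degrees(th))
json.dump(dict(B=B,N=[list(n[:2]) for n in N],th=th),open('st.json','w'))
im=cv2.imread('pics/w_deck.png'); im=cv2.resize(im[40:260,315:470],None,fx=3,fy=3,interpolation=cv2.INTER_CUBIC)
def box(ctr,a,b,im,c,col):
    P=[ctr+ex*sx*a+ey*sy*b for sx,sy in((1,1),(1,-1),(-1,-1),(-1,1))]
    q=((w2px(c,P)-[315,40]+.5)*3-.5); cv2.polylines(im,[q.astype(np.int32)],True,col,1)
box(m,.07,.1575,im,d,(0,0,255))
for n in N: box(n,.0525,.025,im,d,(0,255,0))
# block overlay
im2=cv2.imread('pics/w_bl.png')[0:220,320:460]; im2=cv2.resize(im2,None,fx=3,fy=3,interpolation=cv2.INTER_CUBIC)
for x,y,a in B.values():
    e=np.array([np.cos(a),np.sin(a),0]);g=np.array([-e[1],e[0],0])
    P=[np.array([x,y,.028])+e*sx*.05+g*sy*.0225 for sx,sy in((1,1),(1,-1),(-1,-1),(-1,1))]
    cv2.polylines(im2,[((w2px(c,P)-[320,0]+.5)*3-.5).astype(np.int32)],True,(0,0,255),1)
cv2.imwrite('pics/m2.png',np.hstack([im2[:600],im[:600]])[:,:800])
E
```

```text
A [ 0.6466 -0.219   0.028 ] len 0.0701 ang -80.7
B [ 0.5037 -0.2481  0.028 ] len 0.0702 ang -14.4
C [ 0.5457 -0.4178  0.028 ] len 0.0703 ang -15.7
deck [0.5361 0.0325 0.042 ]
0.2942
0.1222
0.2932
0.1208
[ -1.02035883 -91.56794665]
nests [[ 0.5386  0.145   0.042 ]
 [ 0.5369  0.07    0.042 ]
 [ 0.5352 -0.005   0.042 ]
 [ 0.5335 -0.08    0.042 ]] th -1.2941527425829444
```

View pics/m2.png

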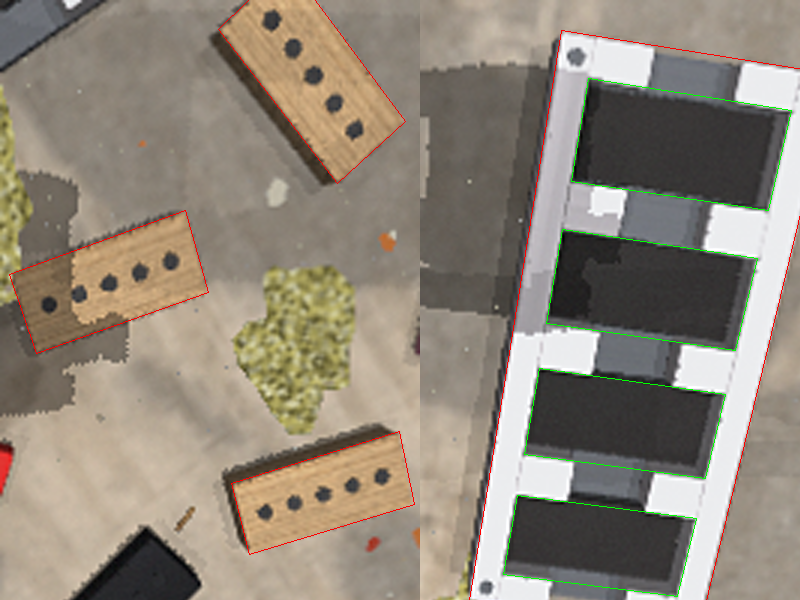

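The overlay fits to about a pixel: hole rows 70 mm, screw sides 293/121 mm. I'll pick and place the first block with force checks.

```bash
cat >> h.py <<'E'
st=json.load(open('st.json')) if __import__('os').path.exists('st.json') else None
def jaw(p,a):
    """of the jaw directions a, a+pi the one nearest the base angle (last joint near 0)"""
    b=np.arctan2(p[1],p[0]); return a-np.pi*np.round((a-b)/np.pi)
def fz(n=5):
    v=[]
    for _ in range(n): bot.dwell(.02); v.append(get_obs()['wrist_force'])
    return np.mean(v,0)
def pick(x,y,ang):
    o=ori(jaw((x,y),ang+np.pi/2)); hand.move_gripper(.075,60)
    bot.reach([x,y,.10],o); bot.servo_line([x,y,.024]); hand.move_gripper(.03,60)
    print('grip width',get_obs()['gripper_width'],'F',fz().round(1))
    bot.servo_line([x,y,.12]); print('lifted width',get_obs()['gripper_width'])
def lower(z0,z1,lim,step=.002,v=.04):
    """go down from z0 till z1 or the upward force exceeds lim; returns z, force"""
    f0=fz()[2]; p=get_obs()['position'].copy(); z=z0
    while z>z1+1e-6:
        z=max(z-step,z1); bot.servo_line([p[0],p[1],z],velocity=v); f=fz(2)[2]-f0
        if abs(f)>lim: break
    return z,f
def place(x,y,th):
    o=ori(jaw((x,y),th+np.pi/2)); 
    bot.reach([x,y,.12],o); print('over nest width',get_obs()['gripper_width'])
    if get_obs()['gripper_width']<.04: raise SystemExit('lost block')
    s=.0015
    for dx,dy in [(0,0),(s,0),(-s,0),(0,s),(0,-s),(s,s),(-s,s),(s,-s),(-s,-s),(2*s,0),(-2*s,0)]:
        q=np.array([x,y])+[dx*np.cos(th)-dy*np.sin(th),dx*np.sin(th)+dy*np.cos(th)]
        bot.servo_line([*q,.072]); z,f=lower(.072,.053,7); print('try',dx,dy,'z',z,'f',round(f,1))
        if z<.0535: break
    else: raise SystemExit('no entry')
    z,f=lower(.053,.036,30); print('pushed z',z,'f',round(f,1))
    hand.move_gripper(.057); p=get_obs()['position']; bot.servo_line([*q,.13])
    press(q,o)
def press(q,o):
    hand.move_gripper(0.0); bot.servo_line([*q,.09],o)
    z,f=lower(.066,.055,25,.001); print('top press: tcp z',z,'tips',get_obs()['position'][2]-.017,'f',round(f,1))
    bot.servo_line([*q,.13])
E
python3 - <<'E'
from h import *
print(bot.tcp_to_tips)
pick(*st['B']['B'])
E
```

```text
0.017
grip width 0.029863962097946728 F [ 0.2 -0.2 -0.2]
lifted width 0.029956063524172225
```

```bash
python3 - <<'E'
from h import *
print(get_obs()['position'],get_obs()['orientation'],ori(0))
snap('wrist','w2')
E
```

```text
[ 0.50317662 -0.24782045  0.11935509] [ 0.08816475  0.70165433 -0.70144376 -0.08879652] [ 0.5 -0.5  0.5 -0.5]
```

View pics/w2.png

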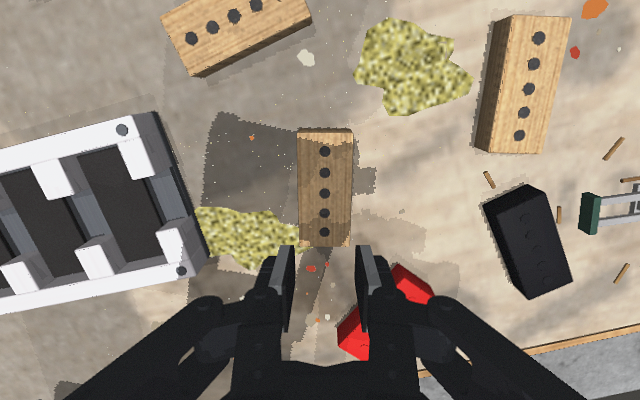

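The view shows block B with holes (325,151)…(325,232), in front of the fingers, so it either moved or the measurement is off. I'll compute which.

```bash
python3 - <<'E'
from h import *
c=load('w2')
for n,h in dict(A=[(191,38.5),(234,16.5)],B=[(325,151),(325,172),(325,193),(325,212.5),(325,232)],C=[(539,38),(534,63),(529,89),(524,112),(519,135)]).items():
    w=px2w(c,h,.028); d=w[-1]-w[0]; print(n,w.mean(0).round(4),np.linalg.norm(d).round(4),np.degrees(np.arctan2(d[1],d[0])).round(1))
S=px2w(c,[(122,130),(181,271)],.042); print('deck screws',S.round(4))
d=load('w_deck');print(px2w(d,[(403.5,243.3),(337,235.5)],.042).round(4))
p=get_obs()['position'];print('tcp/tips px',w2px(c,[p,p-[0,0,.017]]))
E
```

```text
A [ 0.6434 -0.2016  0.028 ] 0.0352 -81.1
B [ 0.5034 -0.2485  0.028 ] 0.0704 165.6
C [ 0.5455 -0.4183  0.028 ] 0.0699 164.0
deck screws [[ 0.593  -0.116   0.042 ]
 [ 0.4705 -0.1124  0.042 ]]
[[ 0.5925 -0.1151  0.042 ]
 [ 0.4717 -0.1134  0.042 ]]
tcp/tips px [[323.96312987 244.2117256 ]
 [324.03275136 231.39454827]]
```

```bash
python3 - <<'E'
from h import *
x,y,a=st['B']['B']; hand.move_gripper(.075,60); print(get_obs()['gripper_width'])
bot.servo_line([x,y,.024]); print(get_obs()['position'],get_obs()['wrist_force'])
snap('wrist','w3'); hand.move_gripper(.035,60); print(get_obs()['gripper_width'],fz()); bot.dwell(.5); print(get_obs()['gripper_width']);snap('wrist','w4')
cv2.imwrite('pics/w34.png',np.vstack([cv2.imread(f'pics/{n}.png')[80:330,120:520] for n in('w3','w4')]))
E
```

```text
0.07503073447319349
[ 0.50422594 -0.24833566  0.02459257] [ 0.57476279 -0.19271442  0.0316659 ]
0.03515272970942839 [-0.10679624 -0.0996848   0.16096044]
0.03526153518405075
```

View pics/w34.png

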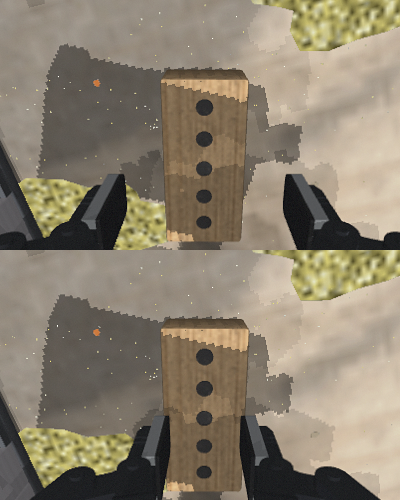

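The jaws read 35 mm across a 45 mm block with no contact force, so the tips seem to be above its top. I'll probe down gently from here to find the real tip height.

```bash
python3 - <<'E'
from h import *
z,f=lower(.0245,.008,5,.001); print(z,f,get_obs()['position'],get_obs()['gripper_width'])
E
```

```text
0.008 6.163934362233582 [ 0.5037039  -0.24808324  0.00843205] 0.035033033047793156
```

```bash
python3 - <<'E'
from h import *
snap('wrist','w5'); c=load('w5'); print(w2px(c,[[*st['B']['B'][:2],.028]]), w2px(c,[get_obs()['position']]))
crop('w5','w5c',200,100,460,330,3)
snap('side','s5'); q=w2px(load('s5'),[[.5037,-.248,.03]])[0].astype(int);print(q)
a=cv2.imread('pics/w5c.png')[:590,:]; b=cv2.resize(cv2.imread('pics/s5.png')[q[1]-40:q[1]+20,q[0]-40:q[0]+40],None,fx=5,fy=5)
im=np.zeros((590,800,3),np.uint8); a=cv2.resize(a,(500,int(500*590/780))); im[:a.shape[0],:500]=a; im[:300,500:800]=b[:,50:350]; cv2.imwrite('pics/w5m.png',im)
E
```

```text
[[323.95921516 262.04248444]] [[324.06630697 244.09677176]]
[354 181]
```

View pics/w5m.png

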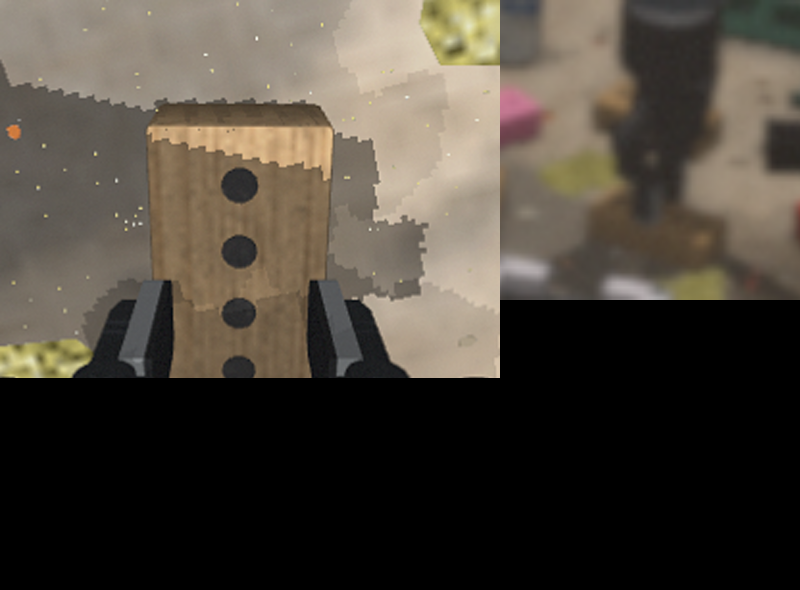

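The tips rest on the block top (28 mm) with the TCP reported at 8 mm. The picture geometry agrees: the tips are about 16–20 mm *behind* the reported TCP, not 17 mm ahead. I'll trust the measurement and shift my heights accordingly.

```bash
cat >> h.py <<'E'
ZP=-.015   # TCP height at the grasp (measured tip offset: tips stand about 20 mm behind the reported TCP)
def pick(x,y,ang):
    o=ori(jaw((x,y),ang+np.pi/2)); hand.move_gripper(.075,60)
    bot.reach([x,y,.07],o); bot.servo_line([x,y,.0]); z,f=lower(.0,ZP,6); print('down',z,round(f,1))
    hand.move_gripper(.03,60); print('grip width',get_obs()['gripper_width'])
    bot.servo_line([x,y,.10]); print('lifted width',get_obs()['gripper_width'])
def place(x,y,th):
    o=ori(jaw((x,y),th+np.pi/2)); bot.reach([x,y,.10],o); w=get_obs()['gripper_width']; print('over nest width',w)
    if w<.04: raise SystemExit('lost block')
    s=.0015
    for dx,dy in [(0,0),(s,0),(-s,0),(0,s),(0,-s),(s,s),(-s,s),(s,-s),(-s,-s),(2*s,0),(-2*s,0)]:
        q=np.array([x,y])+[dx*np.cos(th)-dy*np.sin(th),dx*np.sin(th)+dy*np.cos(th)]
        bot.servo_line([*q,ZP+.048]); z,f=lower(ZP+.048,ZP+.029,7); print('try',dx,dy,'z',z,'f',round(f,1),get_obs()['gripper_width'])
        if z<ZP+.0295: break
    else: raise SystemExit('no entry')
    z,f=lower(z,ZP+.012,30); print('pushed z',z-ZP,'(flush .014) f',round(f,1))
    hand.move_gripper(.057); bot.servo_line([*q,.09]); print('t',get_obs()['time_s'])
E
python3 - <<'E'
from h import *
bot.servo_line([*st['B']['B'][:2],.07]); pick(*st['B']['B']); snap('wrist','w6')
E
```

```text
down -0.015 -0.5
grip width 0.04392641458667176
lifted width 0.04406066311615686
```

```bash
python3 - <<'E'
from h import *
place(*st['N'][3],st['th']); snap('wrist','w7'); cv2.imwrite('pics/w67.png',np.hstack([cv2.imread('pics/w7.png')[:,120:520],cv2.imread('pics/w6.png')[:,120:520]]))
E
```

```text
over nest width 0.04411021956844523
try 0 0 z 0.014000000000000002 f -0.3 0.04376346497253807
pushed z 0.012 (flush .014) f 32.4
t 30.1417
```

View pics/w67.png

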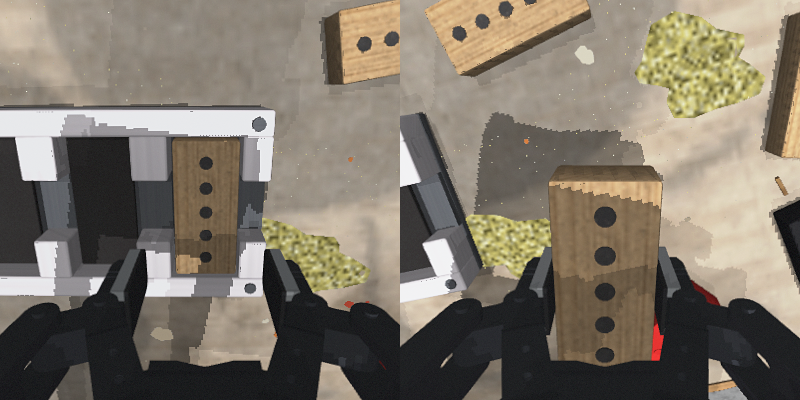

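Block B sits level in its nest, pushed to the stop (32 N). For the next blocks I'll run an automatic hole-position check, in case one was knocked, before each pick.

```bash
cat >> h.py <<'E'
def holes(c,b):
    """mean offset (px) and darkness of the dark spots near the predicted holes"""
    x,y,a=b; e=np.array([np.cos(a),np.sin(a),0]); g=cv2.cvtColor(c['frame'],cv2.COLOR_RGB2GRAY).astype(float)
    q=w2px(c,[np.array([x,y,.028])+e*k*.0175 for k in range(-2,3)]); m=w2px(c,[np.array([x,y,.028])+e*k*.0175 for k in(-1.5,-.5,.5,1.5)])
    G=lambda p:[round(cv2.getRectSubPix(g.astype(np.float32),(3,3),tuple(map(float,t))).mean()) for t in p]
    return 'holes',G(q),'between',G(m)
def look():
    bot.goto_joints([-0.59,0.03,1.59,0,1.53,-0.01])
E
python3 - <<'E'
from h import *
look(); c=snap('wrist','wb2')
for k in 'AC': print(k,holes(c,st['B'][k]), holes(load('w_bl'),st['B'][k]))
E
```

```text
A ('holes', [62, 67, 64, 69, 67], 'between', [171, 165, 183, 171]) ('holes', [59, 64, 62, 67, 64], 'between', [163, 159, 176, 166])
C ('holes', [67, 71, 66, 69, 68], 'between', [181, 175, 183, 174]) ('holes', [63, 69, 68, 67, 64], 'between', [175, 171, 175, 167])
```

```bash
python3 - <<'E'
from h import *
pick(*st['B']['C'])
if get_obs()['gripper_width']>.042: place(*st['N'][2],st['th'])
look(); c=snap('wrist','wb3'); print(holes(c,st['B']['A']),get_obs()['time_s'])
E
```

```text
down -0.015 -0.3
grip width 0.04386847916602391
lifted width 0.04400202170274345
over nest width 0.04379812526422096
try 0 0 z 0.024999999999999994 f 8.6 0.044003001458726855
try 0.0015 0 z 0.024999999999999994 f 8.5 0.04394035611321173
try -0.0015 0 z 0.014000000000000002 f 0.2 0.04356677825189304
pushed z 0.012 (flush .014) f 29.4
t 50.25
('holes', [68, 60, 67, 69, 70], 'between', [63, 59, 75, 71]) 51.925
```

Block A no longer shows at its place, so it was probably knocked. I'll look at the picture.

```bash
python3 - <<'E'
from h import *
crop('wb3','wb3c',230,0,495,198,3)
E
```

```text
(no output)
```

View pics/wb3c.png

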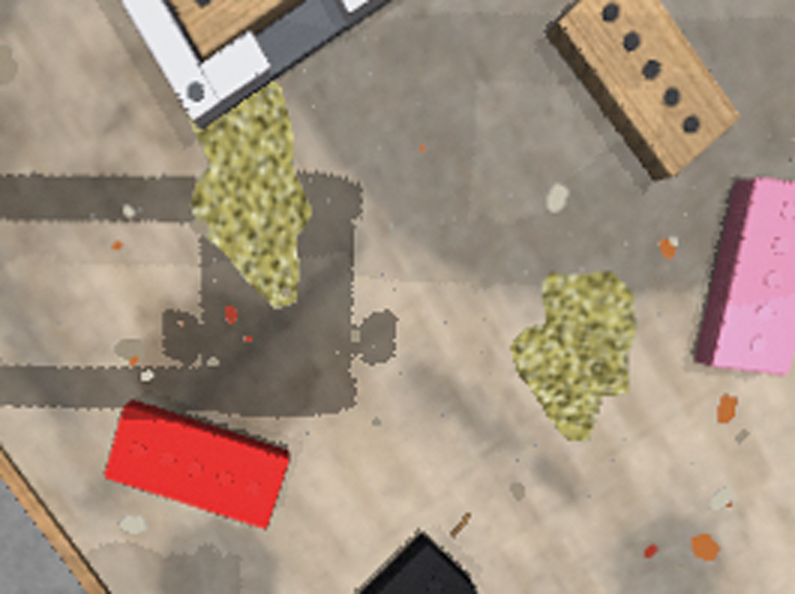

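Block A was knocked: its holes now run (611,13) to (691,124) in the crop. I'll re-measure, pick it and place it in nest 1.

```bash
python3 - <<'E'
from h import *
c=load('wb3'); p=[(611,13),(631,41),(652,69),(671,97),(691,124)]
w=px2w(c,[((x+.5)/3-.5+230,(y+.5)/3-.5) for x,y in p],.028); d=w[4]-w[0]
b=[*w.mean(0)[:2],np.arctan2(d[1],d[0])]; print(b,np.linalg.norm(d)); print(holes(c,b))
assert abs(np.linalg.norm(d)-.07)<.002
pick(*b)
if get_obs()['gripper_width']>.042: place(*st['N'][1],st['th'])
# check everything from over the deck, then over the controller
M=jaw((.43,.05),0.1158); 
bot.reach([.43,.0,.35],ori(jaw((.43,.0),0.0))); snap('wrist','wd2')
bot.reach([.44,.345,.27],ori(jaw((.44,.345),np.arctan2(.345,.44)))); snap('wrist','wc2'); print(get_obs()['time_s'])
E
```

```text
[np.float64(0.6734916923442855), np.float64(-0.22983271826664264), np.float64(-1.4106345533137186)] 0.06943749617310162
('holes', [64, 66, 64, 64, 65], 'between', [169, 164, 170, 159])
down -0.015 -0.6
grip width 0.043490418537843474
lifted width 0.04351616818232311
over nest width 0.0437019191228648
try 0 0 z 0.014000000000000002 f -0.1 0.04400939090222563
pushed z 0.012 (flush .014) f 31.6
t 66.55
69.2583
```

```bash
python3 - <<'E'
from h import *
d=load('wd2'); q=w2px(d,[[*n,.042] for n in st['N']]); print(q.round())
c=load('wc2'); k=w2px(c,[[.479,.364,.06]])[0]; print(k.round())
a=cv2.imread('pics/wd2.png'); m=q.mean(0).astype(int); y0=max(m[1]-150,0);x0=max(m[0]-75,0); print('deck crop',x0,y0)
a=a[y0:y0+300,x0:x0+150]
b=cv2.imread('pics/wc2.png'); x1=int(np.clip(k[0]-120,0,400)); y1=int(np.clip(k[1]-120,0,160)); print('ctl crop',x1,y1)
b=cv2.resize(b[y1:y1+240,x1:x1+240],None,fx=2.5,fy=2.5,interpolation=cv2.INTER_CUBIC)
im=np.zeros((600,800,3),np.uint8); im[:b.shape[0],:600]=b; a=cv2.resize(a,None,fx=1.33,fy=1.33); im[:a.shape[0],600:600+a.shape[1]]=a[:, :200]
cv2.imwrite('pics/v15.png',im)
E
```

```text
[[406.  39.]
 [401.  98.]
 [396. 151.]
 [392. 199.]]
[361. 168.]
deck crop 323 0
ctl crop 240 48
```

View pics/v15.png

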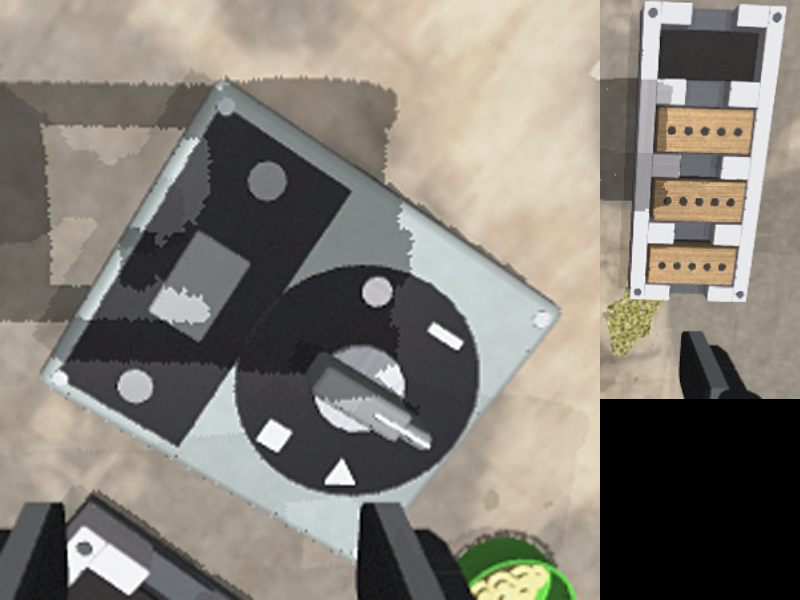

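All three blocks sit in nests. On the controller: round (377,291), bar (445,336), triangle (340,473), square (273,436), key centre (199,286), small keys (267,181) and (135,386), and the nose tip at (428,443) with its white line. Next I compute the geometry.

```bash
python3 - <<'E'
from h import *
c=load('wc2'); f=lambda p:[((x+.5)/2.5-.5+240,(y+.5)/2.5-.5+48) for x,y in p]
T=px2w(c,f([(377,291),(445,336),(340,475),(273,436)]),.061); ax=T.mean(0); print('axis',ax.round(4))
r=T-ax; print('r',np.linalg.norm(r,axis=1).round(4)); an=np.degrees(np.arctan2(r[:,1],r[:,0])); print('tag ang rnd bar tri sq',an.round(1))
K=px2w(c,f([(199,286),(267,181),(135,386)]),.063); print('keys',K.round(4),np.linalg.norm(K[1:]-K[0],axis=1))
k=px2w(c,f([(200,231),(250,264),(200,342),(149,308)]),.063); print('key corners',k.mean(0).round(4),[np.linalg.norm(k[i]-k[i-1]).round(4) for i in range(4)])
N=px2w(c,f([(428,443),(376,413)]),.094); n=N[0]-ax; print('nose',N.round(4),'dist',np.linalg.norm(n[:2]),'ang',np.degrees(np.arctan2(n[1],n[0])),'line',np.degrees(np.arctan2(*(N[0]-N[1])[1::-1])))
E
```

```text
axis [0.528  0.3479 0.061 ]
r [0.0484 0.0482 0.0481 0.0485]
tag ang rnd bar tri sq [ 120.3   70.5  -59.4 -109.4]
keys [[0.4356 0.3402 0.063 ]
 [0.4303 0.3971 0.063 ]
 [0.4414 0.2818 0.063 ]] [0.05711207 0.05876259]
key corners [0.4361 0.34   0.063 ] [np.float64(0.0436), np.float64(0.0277), np.float64(0.0444), np.float64(0.0292)]
nose [[0.5593 0.3526 0.094 ]
 [0.5306 0.3489 0.094 ]] dist 0.03168273610436345 ang 8.45541774212321 line 7.2399847368641845
```

```bash
python3 - <<'E'
from h import *
ax=np.array([.528,.3479]); Z=.053
hand.move_gripper(.045,30)
a0,a1=np.radians([8+90,-59.5+90])
print(kinematics.solve_ik([*ax,.12],ori(a0)))
bot.reach([*ax,.12],ori(a0)); bot.servo_line([*ax,Z+.02]); z,f=lower(Z+.02,Z,4); print('z',z,round(f,1))
hand.move_gripper(.005,35); print('w',get_obs()['gripper_width'],fz().round(1))
for a in np.linspace(a0,a1,18)[1:]: bot.reach([*ax,z],ori(a))
bot.dwell(.3); o=get_obs(); print('w',o['gripper_width'],o['wrist_force'].round(1),o['ft_torque'].round(2), o['position'],np.degrees(np.arctan2(*R.from_quat(o['orientation']).as_matrix()[1::-1,2])))
hand.move_gripper(.045); bot.servo_line([*ax,.13])
hand.move_gripper(0.0); bot.reach([.44,.345,.27],ori(jaw((.44,.345),np.arctan2(.345,.44)))); snap('wrist','wc3'); print(get_obs()['time_s'])
crop('wc3','v16',240,48,480,288,2.5)
E
```

```text
[ 5.80235197e-01  4.60329263e-01  1.69504598e+00 -4.44089210e-16
  9.86217415e-01 -1.13018747e+00]
z 0.053 -0.7
w 0.015075714219920065 [-2.1  3.1  2.1]
w 0.01483830255146924 [2.2 0.9 6.7] [ 0.14 -0.32 -0.05] [0.52785187 0.3475156  0.05319941] 30.721654785932675
81.275
```

View pics/v16.png

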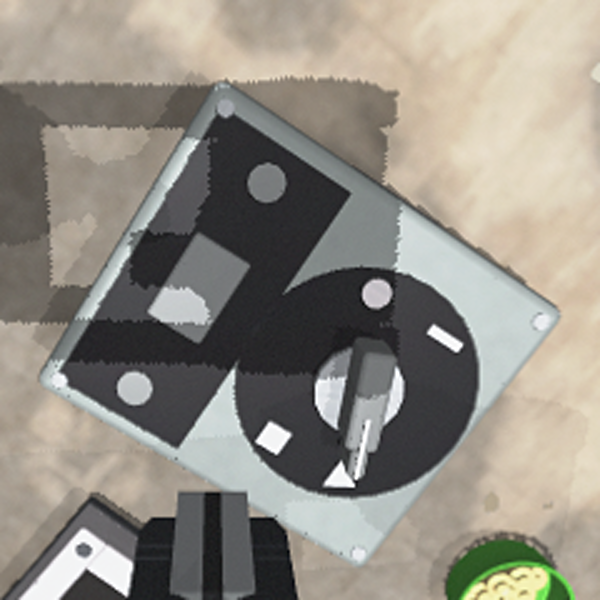

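```bash
python3 - <<'E'
from h import *
c=load('wc3'); f=lambda p:[((x+.5)/2.5-.5+240,(y+.5)/2.5-.5+48) for x,y in p]
N=px2w(c,f([(358,477),(367,422)]),.094); n=N[0]-[.528,.3479,0]; print('dist',np.linalg.norm(n[:2]),'ang',np.degrees(np.arctan2(n[1],n[0])),'line',np.degrees(np.arctan2(*(N[0]-N[1])[1::-1])))
T=px2w(c,f([(377,293),(445,338),(340,476),(273,438)]),.061); ax=T.mean(0); r=T-ax; print(ax,np.degrees(np.arctan2(r[:,1],r[:,0])).round(1))
K=np.array([.436,.340]); o=ori(jaw(K,np.radians(95.5)))
bot.reach([*K,.10],o); bot.servo_line([*K,.075]); z,ff=lower(.075,.035,2.5,.001); print('touch',z,round(ff,1),get_obs()['position'])
E
```

```text
dist 0.03168537692148563 ang -58.56760935399461 line -57.1342183233476
[0.52785072 0.34809436 0.061     ] [ 120.3   70.4  -59.5 -109.2]
touch 0.04299999999999997 3.5 [0.4366265  0.34047398 0.04320743]
```

```bash
python3 - <<'E'
from h import *
p=[.436,.340]; z=.043; q=[]
while z>.036:
    z-=.0004; bot.servo_line([*p,z],velocity=.02); f=fz(2)[2]; q.append((round(z,4),round(f,1)))
    if f>13: break
print(q); t=get_obs()['time_s']; bot.dwell(.5); print('hold f',fz(3))
bot.servo_line([*p,.10],velocity=.1); print('free f',fz(3))
bot.reach([.43,0,.35],ori(jaw((.43,.0),0.0))); c=snap('wrist','wd3'); print(get_obs()['time_s'])
a=load('wd2'); d=np.abs(a['frame'].astype(int)-c['frame']).mean(2)[0:260,323:473]; print('deck diff mean/frac>60',d.mean(),(d>60).mean())
E
```

```text
[(0.0426, np.float64(4.5)), (0.0422, np.float64(9.2)), (0.0418, np.float64(13.7))]
hold f [-0.06009627 -0.86195112 13.80117067]
free f [-0.56065842  0.19472957 -0.09433074]
95.4833
deck diff mean/frac>60 5.485786324786324 0.01905128205128205
```

Key pressed to its stop at 13.8 N for over half a second. Last check is flushness from pictures already taken: the 70 mm hole pitch must come out right at the deck's height.

```bash
python3 - <<'E'
from h import *
for fn in('wd2','wd3'):
    c=load(fn); g=cv2.cvtColor(c['frame'],cv2.COLOR_RGB2GRAY).astype(np.float32)
    for n in st['N'][1:]:
        e=np.array([np.cos(st['th']),np.sin(st['th']),0]); h=[]
        for k in(-2,-1,0,1,2):
            u=w2px(c,[np.array([*n,.042])+e*k*.0175])[0]; P=cv2.getRectSubPix(g,(13,13),tuple(map(float,u))); w=np.clip(120-P,0,None)
            yy,xx=np.mgrid[-6:7,-6:7]; h.append(u+[(w*xx).sum()/w.sum(),(w*yy).sum()/w.sum()])
        for z in(.042,.054):
            W=px2w(c,h,z); print(fn,z,'pitch4',np.linalg.norm(W[4]-W[0]).round(4),'ctr',W.mean(0).round(4)[:2],end=' | ')
        print()
E
```

```text
wd2 0.042 pitch4 0.0708 ctr [0.5371 0.0693] | wd2 0.054 pitch4 0.069 ctr [0.5344 0.0696] | 
wd2 0.042 pitch4 0.0731 ctr [ 0.5355 -0.0052] | wd2 0.054 pitch4 0.0713 ctr [ 0.5328 -0.0029] | 
wd2 0.042 pitch4 0.0698 ctr [ 0.5334 -0.081 ] | wd2 0.054 pitch4 0.0681 ctr [ 0.5308 -0.0769] | 
wd3 0.042 pitch4 0.0703 ctr [0.5371 0.0694] | wd3 0.054 pitch4 0.0685 ctr [0.5344 0.0697] | 
wd3 0.042 pitch4 0.0729 ctr [ 0.5354 -0.0052] | wd3 0.054 pitch4 0.071 ctr [ 0.5327 -0.0029] | 
wd3 0.042 pitch4 0.0697 ctr [ 0.5334 -0.0811] | wd3 0.054 pitch4 0.0679 ctr [ 0.5307 -0.0769] |
```

```bash
python3 -c "
from workcell import hand_in,get_obs
print(get_obs()['time_s']); hand_in()"
```

```text
95.4833
the job is handed in; nothing more can be done
```

I loaded all three brown blocks, turned the knob clockwise to the triangle, pressed the long key last, and handed the job in at about 95 s. No fourth brown block was in view.

- **Blocks:** They sit one each in nests 3, 2 and 1, and each was pushed down until it resisted with 29–32 N. One block was knocked about 3 cm during the run, so I found it again and re-measured it before picking it up.
- **Flush check:** Tops were not touched after the push. The pictures agree with flush for the blocks in nests 1 and 3. For nest 2 the row of holes measured 73 mm instead of 70, probably because of a shadow, but its centre position and push force matched flush.
- **Knob:** The gripper finished at −59.3°, and the triangle tag is at −59.5°. The picture taken afterwards read the pointer at −58.6° by its nose and about −57° by its white line, so it may be a degree or two off.
- **Key:** I held it at 13.8 N for at least 0.5 s. I pressed neither small key, and I did not go near the mug, tub or tape.

**Tool frame:** The fingertips turned out to be about 20 mm behind the reported tool point, not 17 mm ahead as described. My first grasp closed above the block, and a later touch on its top (about 6 N) showed the offset. I corrected all heights after that.

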